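# Uncover a bracket in a sloping weld fixture and lock it with the keeper bar

## Robot

A 6-joint arm with a two-finger parallel gripper is mounted at the origin on the work surface. World frame = base frame: x ahead of the robot, y to its left, z up, the work surface at z = 0. Lengths are in mm, angles in rad, forces in N, time in s.
With the tool pointing down it reaches from about 300 to 775 mm from the base axis. Payload 14.6 kg.
Tool frame: the origin (TCP) lies on the centre line of the jaws, within the pads' length; the fingertips stand 8 mm ahead of it and the grasp point (between the pads) lies 11 mm behind it; z points along the fingers, y is the line along which they close (so a half turn about z gives the same grasp; the last joint's range is limited). The gripper opens to 85 mm and grips with 20 to 120 N. Pads are 22 mm wide; open, the fingers measure 114 mm over their backs; the gripper's body (76 mm by 85 mm) begins 54 mm behind the grasp point. The pads swing forward as they close: fully open they stand 13 mm farther back than shut.
Start: joints at [-1.41, 0.3, 1.521, -0, 1.321, -0.067], TCP at [124.203, -535.783, 239.281] pointing down, gripper open.
Joint ranges: [-3.03, 3.03], [-0.79, 2.21], [0.23, 2.52], [-1.04, 4.18], [0, 3.07], [-2.55, 2.55]. Speed limits (rad/s): [2.22, 2.22, 2.57, 3.14, 3.14, 3.14].

## Interface

Orientations are given as a rotation vector (axis times angle).
In Python, from station import manip, viewer, models gives the robot as it stands. The module is installed in compiled form; this text tells all that it offers.
- The arm moves only by the shell command python3 -m pendant 'ROWS' [FORCE]. ROWS is JSON, a list that holds one entry, the list of rows, each a list of 5 numbers: the shift along the world's x, y, z in mm, then the turn about the world's z in rad, then the gripper command: -1 is shut, 1 is fully open, values between are in proportion. In form: [[[x, y, z, spin, claw], ...]]. A call has 1 to 20 rows; each row is the pose to reach, as a shift and turn from the pose commanded when the call began; what a row does not reach only later rows make up. A row lasts 1/10 s, in which the tool goes at most 50 mm and 8.59 degrees, less where a joint would pass 70% of its speed; a pose out of reach is approached as far as the arm can. A call with a gripper value outside its range is refused whole. The fingers move at their own pace and stop on an object; FORCE is the grip in N (left out, the last holds). Time passes only in rows, so rows that repeat a pose let the fingers close. It gives the time, the measured TCP pose, the force, the opening and the grip force at its end, in the units of the state.
- manip.read_state(): the state, without advancing time (a new reading comes with each control period).
- viewer.get_image(name): name is "side" or "top"; returns (picture, depth): 420x560x3 uint8, blue, green, red; 420x560 float32, mm along the optical axis (not along the pixel's ray), 0 where there is no reading.
- viewer.calibration(name): a dict with "fx", "fy", "cx", "cy" (pixels), "distortion" ([k1, k2, p1, p2, k3] as OpenCV has them; the pictures are not rectified), "position" and "orientation" of the camera in the world. Camera axes: x right, y down, z forward; pixel columns grow to the right and rows downward; lengths in mm; the calibration is good to about 2 mm. A picture is of the moment at which its call begins. calibration takes no time and is no camera call.
- manip.hand_in(): hands the job in; it is judged then, once.
Trained networks look in the newest picture that a camera, given by its name, has taken for a name from the list of things; names that differ only in an ending like _2 or _b are one class to them, and where a whole thing is asked for, a point or a joint stands for the part that bears it (a point fixed in the world has none). Each returns a list of dicts, best first, with "confidence" (0 to 1); they miss things now and then, are a little off and sometimes report something else, mostly with a low value. They report only what shows in the picture. A call takes as long as a camera call. They do not tell look-alikes from the thing itself.
- models.boxes_of(camera, query): "bbox" ([left, top, right, bottom] in pixels, round what is visible of it).
- models.outline_of(camera, query): "pixels" (420x560 bool, what is visible of it) and "bbox" ([left, top, right, bottom] in pixels, round what is visible of it).
- models.mark_of(camera, query): "at" ([column, row] in pixels: a listed point, or the origin of a listed thing).
The state is a dict: "time_s": time; "q": joint angles; "joint_velocities": joint speeds; "joint_efforts": joint torques, N m; "ee_pos": TCP position; "tcp_rot": TCP orientation; "force": force on the tool from outside, world axes, zero at the start; "wrist_torque": the same for the moment, N m; "gripper_width": finger opening in mm; "grasp_force": force on a finger pad.
Only numpy, scipy, OpenCV 4.12 (cv2) and the standard library are available. Lean on these libraries where they do the work, as an engineer would, in place of code of your own. Each camera call takes 0.05 s, during which the arm holds its last target. There are 200 camera calls.

## Task

Lift the loose box-shaped metal cover straight off the sloping weld fixture and set it down gently, mouth down and flat, inside the shallow tray beside it. Then swing the fixture's hinged keeper bar across the uncovered bracket, fully home until it has snapped past its spring plunger and stays shut. Leave the bracket lying in its nest, and do not disturb the spray can, the grinding disc or the hammer.

Things in the scene. Friction and masses are not known exactly. Their poses are not given: they have to be found in the camera images.
- deck: Bare steel deck plate of the sloping weld fixture, 170 (x) x 200 (y) x 10 mm, fixed. Origin: centre of its upper face, 120 mm above the table. x points up the slope and away from the robot, y across, z square out of the deck; the slope is 30 degrees, so z leans back towards the robot. Ledges 8 to 10 mm high surround the bracket and stop the cover's lower side.
- fixture: Steel stand that carries the deck, fixed, base 190 (x) x 200 (y) x 8 mm. Origin: centre of its underside on the table, straight below the deck's origin; z up, turned about the vertical as the deck is.
- cover: Loose sheet aluminium cover, open below, 100 (x) x 86 (y) x 48 mm, wall 3 mm, 0.2 to 0.4 kg. Sits unfastened on the deck over the bracket, its axes parallel to the deck's; while there it blocks the keeper bar. Origin: centre of its underside; z is its up. A solid grip block stands centred on its top: 14 mm thick (x), 50 mm long (y), 30 mm high (48 to 78 mm above the origin).
- cover_grip (a point): Where to pinch the cover's grip block across its 14 mm thickness: on the cover's z axis, 71 mm above its underside, 23 mm above its top and 7 mm below the top of the block. Same axes as the cover.
- bracket: Loose U-shaped steel channel, 60 (x) x 44 (y) x 23 mm, 0.2 kg, flanges up, lying on the deck's centre between low ledges, hidden under the cover at the start. Origin: centre of its underside.
- keeper (a joint): Angle (rad) of the keeper bar about its hinge (axis: the deck's z). 0 = shut: the bar lies along the deck's -y from the hinge, over the bracket. Grows as it opens up the slope, away from the robot: at 1.57 it points along the deck's +x; limit 1.9. Friction (0.11 N m) holds it where it is left. From 0.2 to 0.05 it rides over the spring plunger (5 to 8 N more at the knob), then drops home.
- keeper_knob (a point): Grip point on the bar's round black knob, 18 mm in diameter, 38 mm tall (36 to 74 mm above the deck, square to it). On the knob's axis, 59 mm above the deck, 105 mm from the hinge axis. The bar is flat aluminium, 16 mm wide, 155 mm long, its underside 26 mm and upper face 36 mm above the deck.
- keeper_hinge (a point): Point on the keeper's hinge axis, 59 mm above the deck (at x 0, y +70 mm of the deck).
- plunger (a joint): Travel (m) of the spring plunger's 16 mm steel ball nose: 0 = fully up, 3 mm above the bar's underside; about 0.003 while the bar rides over it. Up again behind the bar when the bar is shut.
- plunger_top (a point): Top of the spring plunger's ball nose, 29 mm above the deck when up, at x 15, y -70 mm of the deck, in a brass housing 22 mm in diameter, 20 mm tall. When shut, the bar lies just down the slope of it, between it and a stop block 36 mm tall (8 x 24 mm, at x -13, y -78 mm).
- tray: Shallow grey open tray, fixed, outside 190 (x) x 170 (y) mm, 18 mm high, wall and floor 4 mm. Origin: centre of its underside on the table; z up. The cover fits flat on its floor at any turn.
- spray_can: Bystander: spray can, 66 mm in diameter, 190 mm tall, standing. Origin: centre of its foot.
- flap_disc: Bystander: grinding disc, 115 mm in diameter, 13 mm thick, lying flat. Origin: centre of its underside.
- hammer: Bystander: hammer, wooden handle and steel head, lying on the table; origin under its middle.
Things that resemble listed ones, but are neither listed nor needed, are in the scene too. There is more than one size of the cover; the one meant has the size given above.

How it is judged:
By the outcome, as a careful person would: the job done as asked, in the order asked, and still so for the second after the job is handed in, with the robot touching nothing.
It also fails if it takes over 67 s, if anything falls off the work surface, if the arm or the gripper's body presses on something with over 40 N, if the wrist force passes 120 N, or if a joint passes its speed limit or range.

## Working session

There is one attempt and no reset: what is moved stays moved. The work goes in short steps, Python scripts to look and compute and a shell command to move; the robot and the scene stay as the last step left them, time stands still between calls to the robot, and variables do not carry over. Pictures are saved under pics/ and viewed, at most 11 in all, crops included, and the job is handed in when it is done.

```bash
mkdir -p pics; cat > h.py <<'E'
import numpy as np, cv2
from station import manip, viewer, models
from scipy.spatial.transform import Rotation as R
def cal(n):
    c=viewer.calibration(n); K=np.array([[c['fx'],0,c['cx']],[0,c['fy'],c['cy']],[0,0,1]])
    o=np.array(c['orientation'],float)
    M=R.from_rotvec(o).as_matrix() if o.size==3 else o.reshape(3,3)
    return K,np.array(c['distortion'],float),np.array(c['position'],float),M
def cloud(n,depth,uv):
    K,d,p,M=cal(n); uv=np.asarray(uv,float).reshape(-1,2)
    xy=cv2.undistortPoints(uv.reshape(-1,1,2),K,d).reshape(-1,2)
    z=depth[uv[:,1].round().astype(int),uv[:,0].round().astype(int)]
    return np.c_[xy*z[:,None],z]@M.T+p
def proj(n,P):
    K,d,p,M=cal(n); return cv2.projectPoints((np.asarray(P,float).reshape(-1,3)-p)@M,np.zeros(3),np.zeros(3),K,d)[0].reshape(-1,2)
def look(n,name):
    im,de=viewer.get_image(n); cv2.imwrite(f'pics/{name}.png',im); return im,de
E
python3 - <<'E'
from h import *
print({k:viewer.calibration('top')[k] for k in('position','orientation')},{k:viewer.calibration('side')[k] for k in('position','orientation')})
for n in('side','top'):
    im,de=look(n,n+'0'); np.save(n+'0.npy',de)
    for q in['cover','cover_grip','deck','keeper_knob','keeper_hinge','tray','plunger_top','spray_can','hammer','flap_disc']:
        for m in models.mark_of(n,q)[:3]:
            uv=np.clip(m['at'],0,[559,419]); print(n,q,round(m['confidence'],2),np.round(uv),cloud(n,de,uv).round()[0])
print(manip.read_state())
E
```

```text
{'position': array([ 254.23820471,    8.83423446, 1522.26459855]), 'orientation': array([-2.03688428,  2.18152515, -0.23489212])} {'position': array([-122.4337721 ,  776.66810761,  851.7797349 ]), 'orientation': array([-0.93417749,  2.35442896, -1.23544854])}
side cover 0.81 [210. 244.] [691. 213.  22.]
side cover 0.62 [298. 308.] [289. 244.  64.]
side cover 0.6 [250. 232.] [525. 189. 154.]
side cover_grip 0.88 [205. 229.] [728. 200.  56.]
side cover_grip 0.79 [257. 218.] [523. 159. 186.]
side cover_grip 0.62 [303. 285.] [312. 202. 101.]
side deck 0.94 [250. 232.] [522. 187. 153.]
side keeper_knob 0.66 [213. 206.] [611. 245. 228.]
side keeper_hinge 0.87 [237. 233.] [541. 221. 159.]
side tray 0.74 [330. 219.] [ 508. -191.    2.]
side tray 0.49 [140. 290.] [643. 493.  56.]
side spray_can 0.83 [142. 295.] [646. 489.  34.]
side hammer 0.96 [353. 182.] [ 584. -451.   16.]
side flap_disc 0.54 [252. 207.] [575. 131. 185.]
top cover 0.89 [213. 292.] [324. 192. 103.]
top cover 0.67 [211. 164.] [728. 190.  36.]
top cover 0.56 [226. 211.] [544. 137. 168.]
top cover_grip 0.89 [220. 218.] [521. 1
[... 668 characters left out ...]
ray([-1.40963032e+00,  2.99873357e-01,  1.52100372e+00, -1.87806943e-05,
        1.32064943e+00, -6.66073986e-02]), 'joint_velocities': array([-1.39394458e-03, -5.27451687e-04,  3.17054661e-05, -1.06655537e-03,
        2.36520930e-03, -8.86776681e-04]), 'joint_efforts': array([-1.34557693e-03, -5.43366051e+01, -3.61984062e+01, -1.45302638e-04,
        6.07122092e-04, -4.39666019e-05]), 'ee_pos': array([ 124.18395264, -535.79713298,  239.29362697]), 'tcp_rot': array([ 3.12117382e+00,  3.57012351e-01, -2.36397515e-05]), 'force': array([ 0.23834646,  0.02141875, -0.19853871]), 'wrist_torque': array([ 0.00043528,  0.02890191, -0.00618304]), 'grasp_force': 0.0, 'gripper_width': 85.70055300907826}
```

View pics/top0.png

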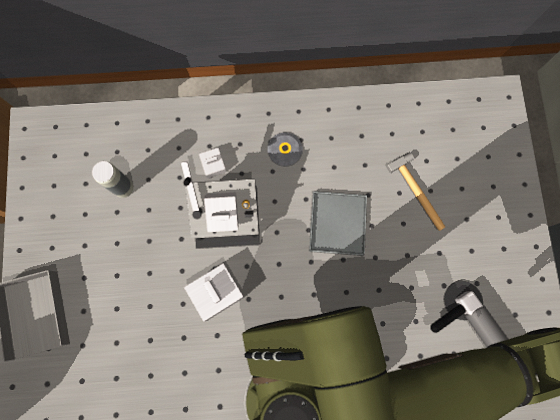

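View pics/side0.png

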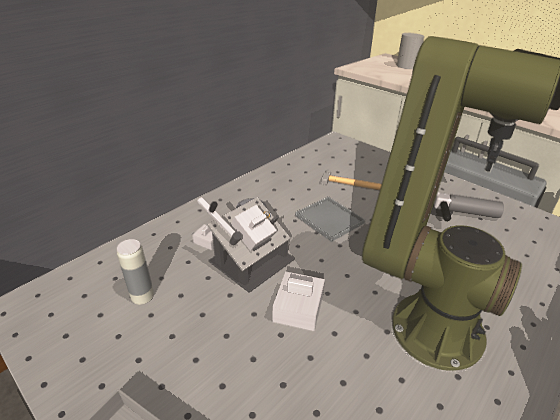

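The top view shows the wanted cover on the fixture at (222,214), look-alike covers at (212,160) and (214,292), the open keeper with its knob at (187,182), and the tray at (340,222). The can, disc and hammer stand well apart. Next I'll fit the deck frame from depth.

```bash
cat > fit.py <<'E'
from h import *
from scipy.optimize import least_squares
def grid(n,de,box):
    u,v=np.meshgrid(np.arange(box[0],box[2]),np.arange(box[1],box[3])); uv=np.c_[u.ravel(),v.ravel()]
    P=cloud(n,de,uv); return P[de[uv[:,1],uv[:,0]]>0]
E
cat > m1.py <<'E'
from fit import *
P=[]
for n,b in(('top',(175,155,270,250)),('side',(190,190,300,270))):
    p=grid(n,np.load(n+'0.npy'),b); P.append(p)
def frame(phi):
    c,s=np.cos(phi),np.sin(phi);S,C=.5,3**.5/2
    return np.array([[C*c,C*s,S],[-s,c,0],[-S*c,-S*s,C]]).T
for nm,p in zip(('top','side'),P):
    # phi from cover top normal: RANSAC-like scan of planes w/ slope 30
    p=p[(p[:,2]>60)&(p[:,2]<260)]
    best=None
    for phi in np.radians(np.arange(-40,41,1)):
        h=p@frame(phi)[:,2]; H,e=np.histogram(h,np.arange(h.min(),h.max(),2.))
        if best is None or (H**2.).sum()>best[0]: best=((H**2.).sum(),phi,H,e)
    phi=best[1]; print(nm,len(p),np.degrees(phi)); F=frame(phi); 
    H,e=best[2],best[3]; k=np.argsort(H)[-6:]; print([(e[i].round(),H[i]) for i in sorted(k)])
    np.save(nm+'p.npy',p)
E
python3 m1.py
```

```text
top 3961 -1.0
[(np.float64(-179.0), np.int64(350)), (np.float64(-177.0), np.int64(549)), (np.float64(-175.0), np.int64(601)), (np.float64(-173.0), np.int64(352)), (np.float64(-129.0), np.int64(236)), (np.float64(-127.0), np.int64(256))]
side 3614 -1.0
[(np.float64(-179.0), np.int64(185)), (np.float64(-177.0), np.int64(496)), (np.float64(-175.0), np.int64(658)), (np.float64(-173.0), np.int64(291)), (np.float64(-129.0), np.int64(241)), (np.float64(-127.0), np.int64(296))]
```

```bash
cat > m2.py <<'E'
from m1 import *
def rect(q,nm):
    r=cv2.minAreaRect(q.astype(np.float32)); print(nm,len(q),[np.round(x,1) for x in (r[0],r[1],r[2])]); return r
F=frame(np.radians(-1))
for n in('top','side'):
    q=np.load(n+'p.npy')@F
    lo,hi=np.percentile(q,[1,99],axis=0)
    d=q[abs(q[:,2]+175.5)<5]; rect(d[:,:2],n+' deck'); print(np.percentile(d[:,:2],[.5,99.5],axis=0).round())
    t=q[abs(q[:,2]+127.5)<4]; 
    _,lab,st,_=1,None,None,None
    med=np.median(t[:,:2],axis=0); t=t[np.abs(t[:,:2]-med).max(1)<62]; rect(t[:,:2],n+' cover top'); print(med.round())
    g=q[(q[:,2]>-112)&(q[:,2]<-88)&(np.abs(q[:,:2]-med).max(1)<45)]; rect(g[:,:2],n+' block'); 
    gt=g[g[:,2]>-101]; rect(gt[:,:2],n+' blocktop'); print(gt.mean(0).round(1),(F@gt.mean(0)).round(1))
    kn=q[(q[:,2]>-175.5+66)&(q[:,2]<-175.5+82)&(np.abs(q[:,:2]-med).max(1)>45)]; print('knob',len(kn),np.median(kn,0).round(1),kn.std(0).round(1),(F@np.median(kn,0)).round(1))
for n,b in(('top',(300,180,380,265)),('side',(285,185,375,250))):
    p=grid(n,np.load(n+'0.npy'),b); p=p[(p[:,2]>10)&(p[:,2]<30)&(abs(p[:,0]-512)<130)&(abs(p[:,1]+190)<120)]; rect(p[:,:2],n+' tray')
E
python3 m2.py | grep -v '^\['
```

```text
top 3961 -1.0
side 3614 -1.0
top deck 2020 [array([542.6, 163.3]), array([172.5, 200.6]), np.float64(0.5)]
 [628. 262.]]
top cover top 764 [array([541.8, 171.1]), array([102.1, 103.5]), np.float64(0.2)]
top block 110 [array([542.3, 161.7]), array([47.6, 16. ]), np.float64(89.8)]
top blocktop 81 [array([543.1, 161.6]), array([13.9, 47.7]), np.float64(0.8)]
knob 33 [ 646.5  245.8 -101.5] [4.7 4.2 2.8] [614.9 235.1 235.3]
side deck 1701 [array([541. , 164.4]), array([170.7, 203.7]), np.float64(0.5)]
 [626. 266.]]
side cover top 730 [array([541.2, 173.4]), array([101. , 106.2]), np.float64(0.9)]
side block 96 [array([540.8, 165.6]), array([14.5, 50.7]), np.float64(1.9)]
side blocktop 71 [array([540.8, 164.7]), array([14.5, 49.1]), np.float64(2.1)]
knob 35 [ 644.   250.1 -102.2] [4.6 4.5 3. ] [613.  239.4 233.5]
top tray 426 [array([ 512.7, -207.4]), array([193.7, 191.2]), np.float64(81.4)]
side tray 321 [array([ 512. , -191.9]), array([177.8, 193.8]), np.float64(81.5)]
```

```bash
python3 -m pendant '[[[100,170,70,-0.1,0.65],[399,690,80,-0.238,0.65],[399,690,80,-0.238,0.65],[399,690,80,-0.238,0.65],[399,690,80,-0.238,0.65],[399,690,80,-0.238,0.65],[399,690,80,-0.238,0.65],[399,690,80,-0.238,0.65],[399,690,80,-0.238,0.65],[399,690,80,-0.238,0.65],[399,690,80,-0.238,0.65],[399,690,80,-0.238,0.65],[399,690,80,-0.238,0.65],[399,690,80,-0.238,0.65],[399,690,80,-0.238,0.65],[399,690,80,-0.238,0.65],[399,690,80,-0.238,0.65],[399,690,80,-0.238,0.65],[399,690,80,-0.238,0.65],[399,690,80,-0.238,0.65]]]' 60; python3 -m pendant '[[[0,0,0,0,0.65],[0,0,0,0,0.65]]]'
```

```text
time_s: 3.1
ee_pos: [522.9, 153.1, 319.7]
tcp_rot: [-3.141, 0.018, -0.001]
force: [0.5, -0.5, -0.1]
gripper_width: 70.7
grasp_force: 0.0
time_s: 3.3
ee_pos: [523.1, 153.6, 319.6]
tcp_rot: [-3.141, 0.017, -0.001]
force: [0.1, 0.5, -0.3]
gripper_width: 70.6
grasp_force: 0.0
```

```bash
python3 -m pendant '[[[0,0,-40,0,0.65],[0,0,-80,0,0.65],[0,0,-105,0,0.65],[0,0,-105,0,0.65],[0,0,-105,0,0.65]]]'; python3 - <<'E'
from h import *
im,de=look('side','s1'); p=manip.read_state()['ee_pos']; print(p,proj('side',p),proj('side',p-[0,0,-0]+[0,0,-8]))
c=cv2.resize(im[160:280,180:320],None,fx=5,fy=5,interpolation=cv2.INTER_CUBIC); cv2.imwrite('pics/s1c.png',c)
E
```

```text
time_s: 3.8
ee_pos: [523.5, 154.1, 215.4]
tcp_rot: [-3.141, 0.017, -0.001]
force: [0.3, 0.2, 1.3]
gripper_width: 70.6
grasp_force: 0.0
[523.85082528 154.20839676 216.13676815] [[258.04181719 208.86922934]] [[258.08551931 211.18079315]]
```

View pics/s1c.png

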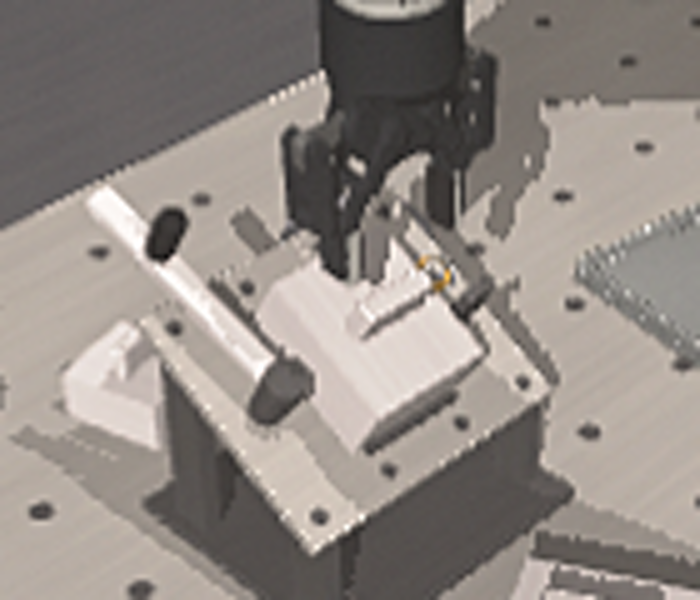

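The gripper is above the block, with its fingers on either side of the block's ends (block at about (250,222) in the full picture). I'll descend and close.

```bash
python3 -m pendant '[[[0,0,-20,0,0.65],[0,0,-36,0,0.65],[0,0,-44,0,0.65],[0,0,-44,0,0.65]]]' && python3 -m pendant '[[[0,0,0,0,0.1],[0,0,0,0,0.1],[0,0,0,0,-0.2],[0,0,0,0,-0.5],[0,0,0,0,-0.5],[0,0,0,0,-0.5]]]' 60
```

```text
time_s: 4.25
ee_pos: [523.4, 154.2, 170.7]
tcp_rot: [-3.142, 0.016, -0.0]
force: [-0.1, -0.1, 0.2]
gripper_width: 70.4
grasp_force: 0.0
time_s: 4.85
ee_pos: [523.7, 154.3, 172.0]
tcp_rot: [-3.141, 0.016, -0.003]
force: [-2.1, -0.8, 5.8]
gripper_width: 48.4
grasp_force: 62.8
```

```bash
python3 -m pendant '[[[-3,0,5,0,-0.5],[-6,0,10,0,-0.5],[-10,0,17.5,0,-0.5],[-15,0,26,0,-0.5],[-20,0,35,0,-0.5],[-30,0.5,52,0,-0.5],[-40,0.7,69,0,-0.5],[-40,0,90,0,-0.5],[-40,0,90,0,-0.5]]]'; python3 - <<'E'
from h import *
im,de=look('side','s2'); 
c=cv2.resize(im[140:280,180:320],None,fx=4,fy=4,interpolation=cv2.INTER_CUBIC); cv2.imwrite('pics/s2c.png',c)
E
```

```text
time_s: 5.75
ee_pos: [483.6, 154.4, 263.4]
tcp_rot: [-3.14, 0.016, -0.008]
force: [-0.4, -0.2, -3.1]
gripper_width: 48.7
grasp_force: 62.8
```

View pics/s2c.png

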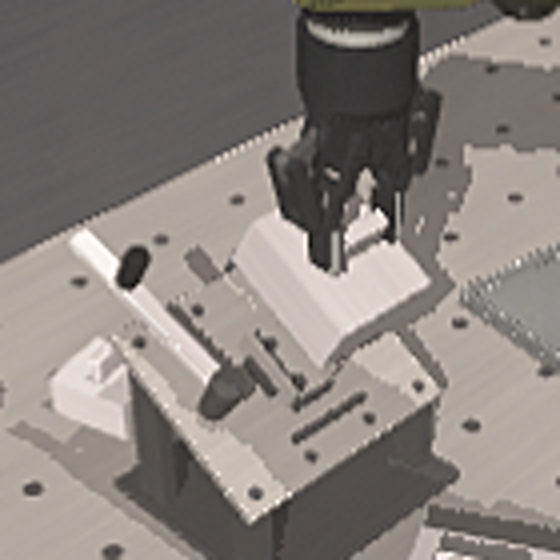

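The picture shows the cover clear of the deck at about (262,212), held firmly at its 30° tilt, with the keeper unmoved. I'll carry it to the tray.

```bash
python3 -m pendant '[[[0,-20,20,0,-0.5],[0,-55,20,0,-0.5],[0,-90,20,0,-0.5],[-3,-130,20,-0.05,-0.5],[-5,-170,20,-0.1,-0.5],[-8,-210,20,-0.14,-0.5],[-12,-250,20,-0.14,-0.5],[-12,-290,10,-0.14,-0.5],[-12,-320,-20,-0.14,-0.5],[-12,-340,-60,-0.14,-0.5],[-12,-344,-100,-0.14,-0.5],[-12,-344,-130,-0.14,-0.5],[-12,-344,-140,-0.14,-0.5],[-12,-344,-140,-0.14,-0.5]]]' && python3 -m pendant '[[[0,0,0,0,-0.5],[0,0,0,0,-0.5],[0,0,0,0,-0.5],[0,0,0,0,-0.5],[0,0,0,0,-0.5]]]' 20; python3 - <<'E'
from h import *
for n in('side','top'):
    im,de=look(n,n+'3'); np.save(n+'3.npy',de)
im=cv2.imread('pics/side3.png')
cv2.imwrite('pics/s3c.png',cv2.resize(im[120:270,250:400],None,fx=3.9,fy=3.9,interpolation=cv2.INTER_CUBIC))
E
```

```text
time_s: 7.2
ee_pos: [470.6, -189.4, 119.0]
tcp_rot: [-3.132, 0.236, 0.004]
force: [0.8, -0.8, -3.3]
gripper_width: 49.0
grasp_force: 63.0
time_s: 7.7
ee_pos: [471.3, -189.8, 120.7]
tcp_rot: [3.133, -0.236, 0.001]
force: [-0.4, 0.5, -3.1]
gripper_width: 48.5
grasp_force: 63.1
```

View pics/s3c.png

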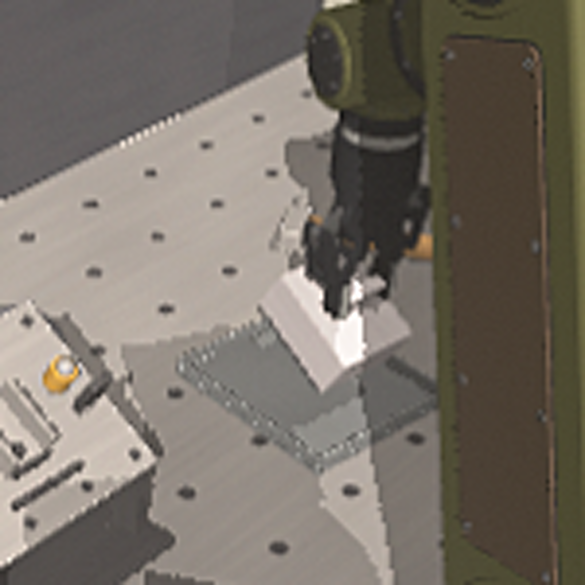

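The cover is over the tray, still tilted, with its lower edge toward the robot, and the grip still reads 63 N. I'll lower it to just above the floor and ease the grip.

```bash
python3 -m pendant '[[[0,0,-15,0,-0.5],[0,0,-28,0,-0.5],[0,0,-34,0,-0.5],[0,0,-34,0,-0.5]]]'; python3 -m pendant '[[[0,0,0,0,0.05],[0,0,0,0,0.05],[0,0,0,0,0.05],[0,0,0,0,0.08],[0,0,0,0,0.08]]]' 20
```

```text
time_s: 8.2
ee_pos: [470.8, -189.6, 85.3]
tcp_rot: [-3.132, 0.236, 0.003]
force: [0.1, 0.5, -3.0]
gripper_width: 48.5
grasp_force: 63.2
time_s: 8.7
ee_pos: [471.3, -189.8, 86.5]
tcp_rot: [3.133, -0.236, 0.0]
force: [0.7, 0.5, -2.3]
gripper_width: 48.6
grasp_force: 63.2
```

```bash
python3 -m pendant '[[[0,0,-2,0,0.05],[0,0,-4,0,0.05],[0,0,-6,0,0.05],[0,0,-6,0,0.05]]]'
```

```text
time_s: 9.1
ee_pos: [471.6, -189.9, 80.8]
tcp_rot: [3.133, -0.236, 0.002]
force: [-0.4, 1.4, 5.8]
gripper_width: 49.1
grasp_force: 64.1
```

```bash
python3 -m pendant '[[[4,-0.5,-0.5,0,0.05],[7.5,-1,-1,0,0.05],[11,-1.6,-1.8,0,0.05],[14.5,-2.2,-2.6,0,0.05],[14.5,-2.2,-2.6,0,0.05]]]'; python3 - <<'E'
from h import *
im,de=look('side','s4'); cv2.imwrite('pics/s4c.png',cv2.resize(im[150:250,290:390],None,fx=5,fy=5,interpolation=cv2.INTER_CUBIC))
E
```

```text
time_s: 9.6
ee_pos: [485.9, -192.1, 78.1]
tcp_rot: [3.133, -0.235, -0.0]
force: [-4.0, 1.0, 8.5]
gripper_width: 48.6
grasp_force: 65.2
```

View pics/s4c.png

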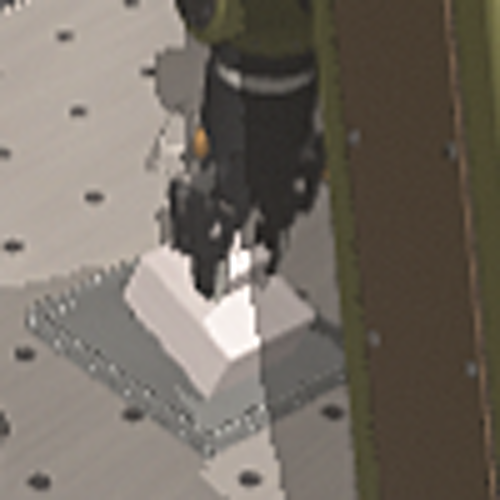

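```bash
cat > tilt.py <<'E'
from fit import *
import sys
def tilt(n='side'):
    im,de=look(n,'t'); p0=manip.read_state()['ee_pos']
    u,v=proj(n,p0-[0,0,25])[0].astype(int)
    p=grid(n,de,(u-35,v-30,u+30,v+30)); p=p[(p[:,2]>6)&(p[:,2]<120)&(np.abs(p[:,:2]-p0[:2]).max(1)<90)]
    yaw=np.radians(-8.5); c,s=np.cos(yaw),np.sin(yaw); best=(0,)
    X=(p[:,:2]-p0[:2])@[c,s]
    for a in np.radians(np.arange(-6,40,1)):
        h=-np.sin(a)*X+np.cos(a)*p[:,2]; H,e=np.histogram(h[h>15],np.arange(15,130,2.5)); 
        if H.max()>best[0]: best=(H.max(),np.degrees(a),e[H.argmax()])
    print('tilt',best, 'n',len(p))
tilt(); tilt('top')
E
python3 tilt.py
```

```text
tilt (np.int64(155), np.float64(22.0), np.float64(57.5)) n 1024
tilt (np.int64(24), np.float64(-6.000000000000001), np.float64(15.0)) n 156
```

```bash
python3 -m pendant '[[[3.5,-0.5,-1.1,0,0.05],[7,-1,-2.3,0,0.05],[10.5,-1.6,-3.7,0,0.05],[14,-2.1,-5.3,0,0.05],[14,-2.1,-5.3,0,0.05]]]'; python3 -m pendant '[[[3.5,-0.5,-1.7,0,0.05],[6.7,-1,-3.5,0,0.05],[10,-1.5,-5,0,0.05],[10,-1.5,-5,0,0.05]]]'; python3 tilt.py
```

```text
time_s: 10.25
ee_pos: [500.3, -194.3, 73.0]
tcp_rot: [3.132, -0.235, 0.001]
force: [-2.1, 1.0, 8.8]
gripper_width: 48.7
grasp_force: 66.1
time_s: 10.65
ee_pos: [510.1, -195.7, 67.9]
tcp_rot: [3.133, -0.236, 0.001]
force: [-2.5, 1.0, 8.0]
gripper_width: 48.7
grasp_force: 66.9
tilt (np.int64(140), np.float64(3.0000000000000004), np.float64(52.5)) n 1069
tilt (np.int64(20), np.float64(-6.000000000000001), np.float64(15.0)) n 158
```

```bash
python3 -m pendant '[[[2,-0.3,-1.2,0,0.05],[4,-0.6,-2.4,0,0.05],[5,-0.7,-3.2,0,0.05],[5,-0.7,-3.2,0,0.05]]]'; python3 tilt.py
```

```text
time_s: 11.15
ee_pos: [515.1, -196.4, 64.9]
tcp_rot: [3.132, -0.236, 0.001]
force: [-1.8, 1.5, 8.8]
gripper_width: 48.7
grasp_force: 67.4
tilt (np.int64(145), np.float64(0.0), np.float64(50.0)) n 1064
tilt (np.int64(26), np.float64(-6.000000000000001), np.float64(15.0)) n 144
```

Nearly flat. One more nudge down, then I'll open gently and retreat.

```bash
python3 -m pendant '[[[1,0,-0.7,0,0.05],[2,0,-1.4,0,0.05],[2,0,-1.4,0,0.05]]]'; python3 -m pendant '[[[0,0,0,0,0.14],[0,0,0,0,0.18],[0,0,0,0,0.25],[0,0,0,0,0.4],[0,0,0,0,0.5],[0,0,0,0,0.5],[0,0,10,0,0.5],[0,0,30,0,0.5],[0,0,70,0,0.5],[0,0,110,0,0.5],[0,0,160,0,0.5],[0,0,160,0,0.5]]]'
```

```text
time_s: 11.55
ee_pos: [516.3, -196.6, 64.0]
tcp_rot: [3.132, -0.236, -0.002]
force: [-11.9, 1.0, 19.4]
gripper_width: 48.9
grasp_force: 68.7
time_s: 12.75
ee_pos: [518.5, -197.1, 230.3]
tcp_rot: [3.129, -0.235, 0.017]
force: [0.1, -0.7, 0.2]
gripper_width: 63.8
grasp_force: 0.0
```

```bash
python3 - <<'E'
from h import *
P=manip.read_state()['ee_pos']; print(P.round(1))
f=np.radians(-.6);c,s=np.cos(f),np.sin(f);S,C=.5,3**.5/2
ex=np.array([C*c,C*s,S]);ey=np.array([-s,c,0]);ez=np.array([-S*c,-S*s,C]);xh=np.array([c,s,0]);O=np.array([559.7,154.2,120])
for th in [1.7,1.55,1.4,1.25,1.1,.95,.8,.65,.5,.4,.3,.2,.1,0,-.03]:
    K=O+105*np.sin(th)*ex+(70-105*np.cos(th))*ey+50*ez
    b=np.array([np.cos(th)*C,np.sin(th)]);b/=np.linalg.norm(b)
    T=K+xh*b[0]*21.4+ey*b[1]*23.5+[0,0,8]
    print(th,T.round(1),'rel',(T-P).round(1))
im,de=look('top','t5'); cv2.imwrite('pics/t5c.png',cv2.resize(im[130:270,160:380],None,fx=3.6,fy=3.6,interpolation=cv2.INTER_CUBIC))
E
```

```text
[ 518.5 -197.1  230.3]
1.7 [623.6 260.4 223.4] rel [105.1 457.5  -7. ]
1.55 [627.  244.8 223.8] rel [108.4 441.9  -6.6]
1.4 [628.3 228.9 223. ] rel [109.7 425.9  -7.3]
1.25 [627.5 213.  221.1] rel [109.  410.   -9.2]
1.1 [624.8 197.4 218.1] rel [106.3 394.5 -12.3]
0.95 [620.2 182.5 214. ] rel [101.7 379.5 -16.3]
0.8 [613.9 168.5 209. ] rel [ 95.3 365.5 -21.4]
0.65 [605.8 155.6 203.1] rel [ 87.3 352.7 -27.3]
0.5 [596.3 144.2 196.5] rel [ 77.8 341.3 -33.9]
0.4 [589.2 137.5 191.7] rel [ 70.6 334.6 -38.6]
0.3 [581.5 131.6 186.8] rel [ 63.  328.6 -43.5]
0.2 [573.3 126.5 181.7] rel [ 54.8 323.6 -48.6]
0.1 [564.7 122.4 176.5] rel [ 46.2 319.4 -53.8]
0 [555.7 119.2 171.3] rel [ 37.2 316.3 -59. ]
-0.03 [553.  118.5 169.7] rel [ 34.5 315.6 -60.6]
```

View pics/t5c.png

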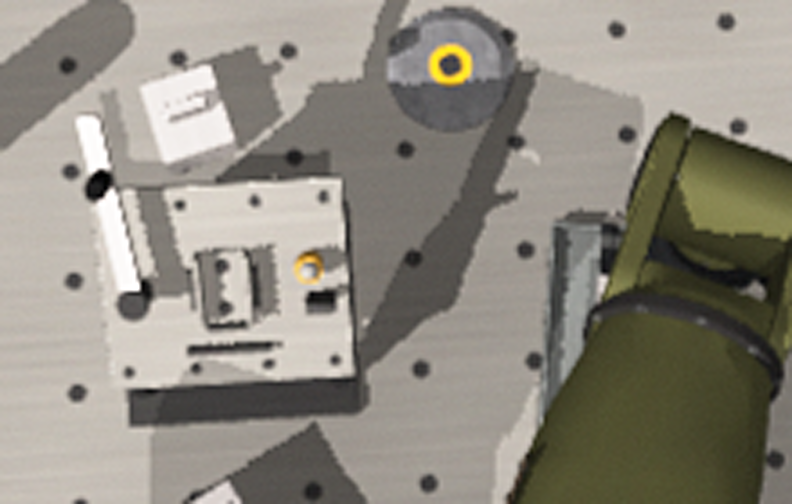

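The bracket lies in its nest at about (222,210), the bar is open with its knob at (187,181), and the plunger is at (246,204). I'll move over to behind the knob with the jaws shut.

```bash
python3 -m pendant '[[[0,20,60,0,-1],[50,200,60,0.08,-1],[50,200,60,0.08,-1],[50,200,60,0.08,-1],[50,200,60,0.08,-1],[100,470,60,0.14,-1],[103,478,60,0.14,-1],[103,478,60,0.14,-1],[103,478,60,0.14,-1],[103,478,60,0.14,-1],[103,478,60,0.14,-1],[103,478,60,0.14,-1],[103,478,30,0.14,-1],[103,478,0,0.14,-1],[103,478,-6,0.14,-1],[103,478,-6,0.14,-1],[103,478,-6,0.14,-1]]]'; python3 - <<'E'
from h import *
P=manip.read_state()['ee_pos']; print(P.round(1))
im,de=look('top','t6'); 
c=im[145:245,150:250]; im2,_=look('side','s6'); d=im2[150:250,170:270]
cv2.imwrite('pics/c6.png',cv2.resize(np.hstack([c,d]),None,fx=4,fy=4,interpolation=cv2.INTER_CUBIC))
E
```

```text
time_s: 14.5
ee_pos: [620.2, 281.5, 218.5]
tcp_rot: [-3.141, 0.017, -0.003]
force: [0.5, -0.4, 1.1]
gripper_width: -0.0
grasp_force: 0.0
[620.2 281.5 218.5]
```

View pics/c6.png

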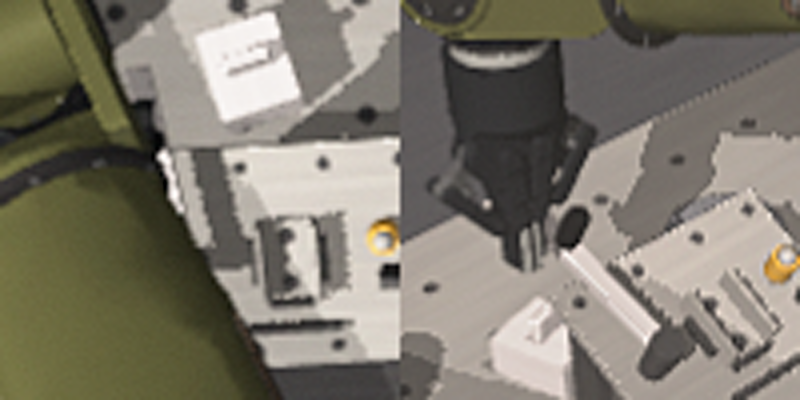

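```bash
python3 -m pendant '[[[5,-15,5,0,-1],[7,-25,5,0,-1],[7,-36,5,0,-1],[8,-44,5,0,-1],[8,-52,4.5,0,-1],[8,-60,3.5,0,-1],[7,-68,2.6,0,-1],[6,-76,1,0,-1],[4.6,-84,-0.4,0,-1],[2.5,-92,-2,0,-1],[0,-99,-4.5,0,-1],[-3,-106,-7,0,-1],[-6,-113,-9.5,0,-1],[-6,-113,-9.5,0,-1]]]'; python3 - <<'E'
from h import *
P=manip.read_state()['ee_pos']; print(P.round(1))
im,de=look('top','t7'); 
c=im[145:245,150:250]; im2,_=look('side','s7'); d=im2[150:250,190:290]
cv2.imwrite('pics/c7.png',cv2.resize(np.hstack([c,d]),None,fx=4,fy=4,interpolation=cv2.INTER_CUBIC))
E
```

```text
time_s: 16.0
ee_pos: [613.3, 167.8, 206.9]
tcp_rot: [3.141, -0.017, -0.001]
force: [-0.2, -0.6, -0.7]
gripper_width: 0.0
grasp_force: 0.0
[613.3 167.8 206.9]
```

View pics/c7.png

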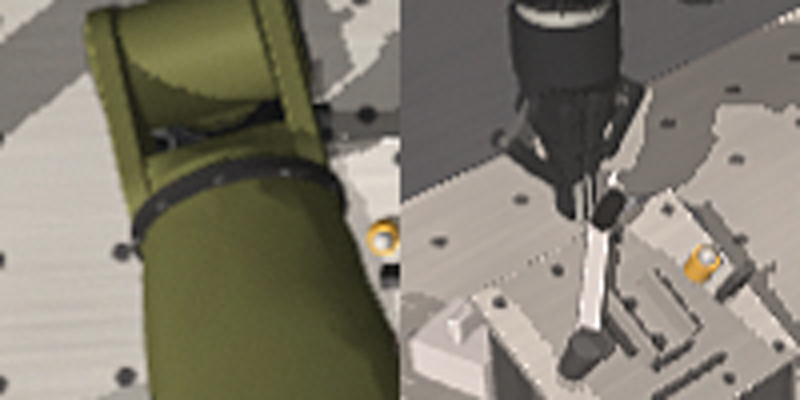

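The bar is swinging with the finger behind the knob (knob at about (242,202) in the side picture). I'll continue toward the plunger.

```bash
python3 -m pendant '[[[-4,-6,-2,0,-1],[-7.5,-12,-4.5,0,-1],[-12,-18,-7.5,0,-1],[-17,-23.6,-11,0,-1],[-20.5,-27,-13,0,-1],[-24,-30,-15.5,0,-1],[-28,-33,-18,0,-1],[-32,-36,-20,0,-1],[-36,-38.5,-22.5,0,-1],[-40,-41,-25.5,0,-1],[-40,-41,-25.5,0,-1]]]'; python3 -m pendant '[[[-4,-2.2,-2.5,0,-1],[-8,-4.4,-5,0,-1],[-12,-6,-7.5,0,-1],[-16,-7.5,-9.5,0,-1],[-16,-7.5,-9.5,0,-1]]]'
```

```text
time_s: 17.2
ee_pos: [573.3, 127.4, 181.5]
tcp_rot: [3.141, -0.016, -0.001]
force: [0.5, 0.1, 0.7]
gripper_width: -0.3
grasp_force: 0.0
time_s: 17.7
ee_pos: [557.3, 120.1, 172.1]
tcp_rot: [3.141, -0.016, -0.001]
force: [-0.4, -0.2, -0.2]
gripper_width: 0.1
grasp_force: 0.0
```

```bash
cat > th.py <<'E'
from fit import *
P=manip.read_state()['ee_pos']; im,de=look('side','st')
f=np.radians(-.6);c,s=np.cos(f),np.sin(f);S,C=.5,3**.5/2
F=np.array([[C*c,C*s,S],[-s,c,0],[-S*c,-S*s,C]]).T;O=np.array([559.7,154.2,120])
u,v=proj('side',O)[0].astype(int)
q=(grid('side',de,(u-60,v-60,u+60,v+50))-O)@F
b=q[(abs(q[:,2]-36)<4)&(np.abs(q[:,:2]).max(1)<110)]; r=b[:,:2]-[0,70]; d=np.hypot(*r.T); k=(d>25)&(d<150)
t=np.arctan2(r[k,0],-r[k,1]); H,e=np.histogram(t,np.arange(-.6,2,.05)); i=H.argmax(); m=abs(t-e[i]-.025)<.1
print('theta',np.median(t[m]).round(3),m.sum()); print('tcp deck',((P-O)@F).round(1))
E
python3 th.py
```

```text
theta -0.027 125
tcp deck [ 24.3 -34.1  46.1]
```

```bash
python3 - <<'E'
import cv2
im=cv2.imread('pics/st.png'); cv2.imwrite('pics/c8.png',cv2.resize(im[170:270,200:310],None,fx=5.5,fy=5.5,interpolation=cv2.INTER_CUBIC))
E
```

```text
(no output)
```

View pics/c8.png

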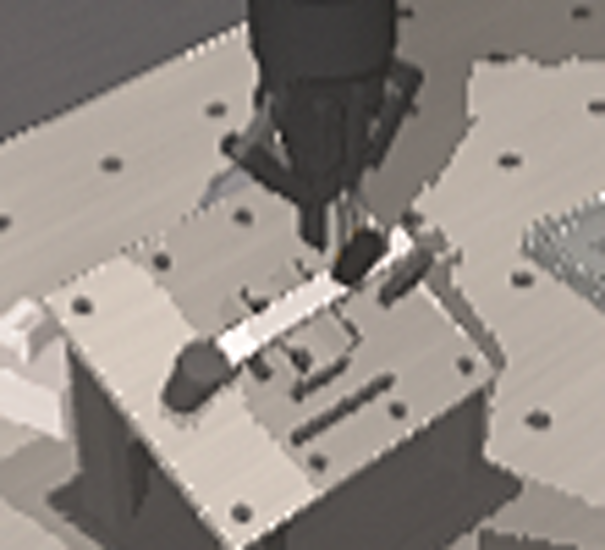

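The bar lies nearly across, at the plunger, with the stop block just down-slope of it at (273,220). I'll push on in small steps, watching the force.

```bash
python3 -m pendant '[[[-1.5,-0.3,-0.9,0,-1],[-3,-0.5,-1.7,0,-1],[-3,-0.5,-1.7,0,-1]]]'; python3 -m pendant '[[[-1.5,0,-0.9,0,-1],[-3,0,-1.7,0,-1],[-3,0,-1.7,0,-1]]]';python3 th.py
```

```text
time_s: 18.05
ee_pos: [554.7, 119.7, 170.6]
tcp_rot: [-3.142, 0.016, -0.0]
force: [0.6, 0.7, 0.8]
gripper_width: -0.1
grasp_force: 0.5
time_s: 18.35
ee_pos: [553.7, 119.7, 170.3]
tcp_rot: [-3.141, 0.016, -0.011]
force: [13.7, 0.3, 3.5]
gripper_width: -0.1
grasp_force: 6.8
theta -0.062 106
tcp deck [ 20.3 -34.5  46.4]
```

```bash
python3 -m pendant '[[[-1,0,-0.5,0,-1],[-1,0,-0.5,0,-1]]]'; python3 -m pendant '[[[-1,0,-0.5,0,-1],[-1,0,-0.5,0,-1]]]';python3 th.py
```

```text
time_s: 18.6
ee_pos: [553.4, 119.7, 170.3]
tcp_rot: [-3.141, 0.016, -0.014]
force: [19.1, 0.6, 3.1]
gripper_width: 0.1
grasp_force: 9.0
time_s: 18.8
ee_pos: [553.2, 119.8, 170.3]
tcp_rot: [-3.14, 0.017, -0.018]
force: [24.2, -0.1, 4.0]
gripper_width: 0.2
grasp_force: 11.3
theta -0.039 129
tcp deck [ 19.8 -34.5  46.6]
```

A stiff stop at 24 N, well above the plunger force. I'll back off and inspect.

```bash
python3 -m pendant '[[[6,0,2,0,-1],[14,0,8,0,-1],[20,0,40,0,-1],[20,0,90,0,-1],[0,-50,130,0,-1],[-20,-100,140,0,-1],[-40,-150,140,0,-1],[-60,-200,140,0,-1],[-80,-250,140,0,-1],[-100,-300,140,0,-1],[-140,-350,140,0,-1],[-160,-400,140,0,-1],[-180,-450,140,0,-1],[-200,-500,140,0,-1],[-200,-500,140,0,-1],[-200,-500,140,0,-1]]]'; python3 th.py; python3 - <<'E'
from h import *
im=cv2.imread('pics/st.png'); t,_=look('top','t9')
d=cv2.resize(im[170:270,200:370],None,fx=4.4,fy=3.0,interpolation=cv2.INTER_CUBIC); a=cv2.resize(t[165:265,190:390],(d.shape[1],295),interpolation=cv2.INTER_CUBIC)
cv2.imwrite('pics/c9.png',np.vstack([d,a]))
E
```

```text
time_s: 20.45
ee_pos: [347.5, -383.8, 307.5]
tcp_rot: [-3.141, 0.022, 0.002]
force: [0.8, 1.0, 0.2]
gripper_width: 0.1
grasp_force: 0.0
theta -0.055 112
tcp deck [ -85.2 -540.2  265.7]
```

View pics/c9.png

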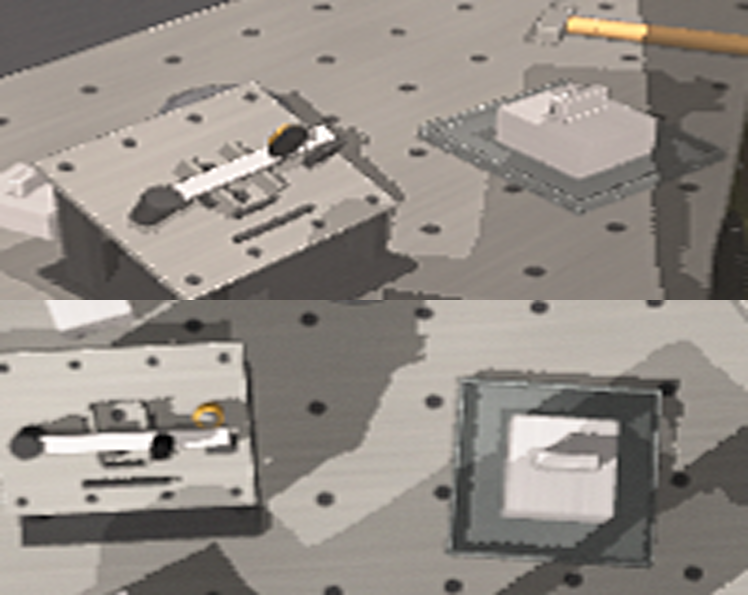

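The bar lies across the bracket against its stop, with the plunger ring clear up-slope of it at about (246,204) in the top view. The cover sits flat inside the tray at about (341,222).

```bash
python3 -c "
from station import manip
print(manip.hand_in())"
```

```text
the job is handed in; nothing more can be done
None
```

The job is handed in: the cover lies flat, mouth down, in the tray, the keeper bar is shut against its stop past the plunger, and the bracket is still in its nest. The arm never went near the spray can, grinding disc or hammer. No verdict came back at hand-in.

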